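# Lower the ratchet clamp onto a wire-drawing die

### The job

The ratchet clamp on the bench holds its arm up above the brass die in its nest. Press the pawl's thumb tab (behind the hinge) all the way down so that the pawl swings clear of the teeth, and then push the arm fully down by its crossbar until its pad rests on the die. Only press and push: do not raise the arm, keep the die seated in its nest, and leave the other things on the bench where they are.

Things in the scene. Friction and masses are not known exactly. Their poses are not given: they have to be found in the camera images.
- clamp: Grey steel ratchet clamp screwed to the bench, base plate 215 x 90 x 12 mm. Origin: on the bench straight below the arm's hinge. Its -x axis runs along the base towards the crossbar end, +x towards the thumb tab, z up; y is parallel to the hinge. Base plate spans x -125 to +90 mm; two cheeks around the hinge reach z = 108 mm and x = +-23 mm, y = +-21 mm. It is fixed and cannot move; its place and direction on the bench differ each time.
- ratchet_arm (a joint): Angle of the steel arm (rad): 0 = arm level, pad resting on the die (fully down); grows as the arm rises. It starts between 0.74 and 0.86. The hinge is stiff and the arm stays where it is left; with the pawl free, 3 to 9 N straight down on the crossbar moves it down. With the pawl engaged a tooth catches on the pawl's hook at about 0.68 (the arm has a little play before that) and the arm goes no lower.
- hinge_axis (a point): Centre of the arm's hinge, 85 mm above the bench, on the clamp's origin. The hinge axis is the clamp's y. A 42 mm radius toothed steel disc turns with the arm at the hinge (teeth to 57 mm radius).
- crossbar (a point): Centre of the black round crossbar (20 mm diameter, 90 mm long, parallel to the hinge) at the free end of the arm, 160 mm from the hinge axis. With the arm at angle a it lies at clamp x = -160 cos a mm and 160 sin a mm above the hinge. To push, bear on its top, 10 mm above this point, and follow the arc; at the end the bar's centre is 85 mm above the bench.
- pawl (a joint): Angle of the pawl (rad): near 0 = hook over the teeth (engaged), 0.36 = tab fully down against its stop, hook well clear. From about 0.2 the teeth pass; press until it stops (over 0.28). Stiff pivot: it stays where it is left; 4 to 9 N down on the tab moves it, more if the arm has been pushed hard onto the hook.
- thumb_tab (a point): Middle of the top face of the pawl's dark steel thumb tab, a plate 32 mm (along clamp x) x 34 mm x 6 mm with three light ribs, behind the hinge. Engaged it is at clamp x = 106 mm, 66 mm above the bench, level. The pawl turns about an axis parallel to y at clamp x = 47 mm, 30 mm above the bench, so pressed to the stop this point is about 23 mm lower and 9 mm farther out, and the tab slopes down outwards by 0.36 rad.
- pad_face (a point): Centre of the underside of the 18 mm black rubber pad under the arm, 85 mm from the hinge along the arm and 49 mm below the arm's centreline.
- clamped_die_mid (a point): Centre of the loose brass die (32 mm diameter, 16 mm high) seated in the clamp's round nest at clamp x = -85 mm, centre 28 mm above the bench; it stands 8 mm above the nest rim.
- die_a_mid (a point): Centre of a spare brass die, 32 mm diameter, 16 mm high, standing beside the clamp. Bystander.
- die_b_mid (a point): Centre of another spare brass die of the same size on the other side of the clamp. Bystander.
- collar_mid (a point): Centre of a steel ring, 38 mm outside diameter, 16 mm high, beside the clamp. Bystander.
- eyepiece_mid (a point): Centre of a black microscope eyepiece, 42 mm diameter, 60 mm high. Bystander.
- bottle_mid (a point): Centre of an orange drinking bottle, 72 mm diameter, 220 mm high. Bystander.
- jar_mid (a point): Centre of a white jar with a black cap, 52 mm diameter, 70 mm high. Bystander.
- screwdriver: Screwdriver lying on the bench, 190 mm long; origin under its middle, blade to its +x. Bystander.

How it is judged:
By the outcome, as a careful person would: the job done as asked, in the order asked, and still so for the second after the job is handed in, with the robot touching nothing.
It also fails if it takes over 45 s, if anything falls off the work surface, if the arm or the gripper's body presses on something with over 40 N, if the wrist force passes 120 N, or if a joint passes its speed limit or range.

### The arm

A 6-joint arm with a two-finger parallel gripper is mounted at the origin on the work surface. World frame = base frame: x ahead of the robot, y to its left, z up, the work surface at z = 0. Lengths are in m, angles in rad, forces in N, time in s.
With the tool pointing down it reaches from about 0.425 to 0.95 m from the base axis. Payload 3.5 kg.
Tool frame: the origin (TCP) lies midway between the tips of the shut fingers; the grasp point (between the pads) lies 19 mm behind it; z points along the fingers, y is the line along which they close (so a half turn about z gives the same grasp; the last joint's range is limited). The gripper opens to 85 mm and grips with 20 to 120 N. Pads are 22 mm wide; open, the fingers measure 114 mm over their backs; the gripper's body (76 mm by 85 mm) begins 54 mm behind the grasp point. The pads swing forward as they close: fully open they stand 13 mm farther back than shut.
Start: joints at [-1.431, 0.286, 1.577, -0, 1.279, -0.15], TCP at [0.193, -0.647, 0.231] pointing down, gripper open.
Joint ranges: [-2.77, 2.77], [-0.9, 2.22], [0.21, 2.48], [-1.53, 4.67], [0.24, 2.81], [-2.84, 2.84]. Speed limits (rad/s): [2.79, 2.79, 3.14, 3.14, 3.14, 3.14].

### API

Orientations are given as a unit quaternion [w, x, y, z].
In Python, from cell import * gives the robot as it stands.
- The arm moves only by the tool send_rows, never from a script. Its argument "series" is a list of rows, each a list of 6 numbers: the shift along the tool's x, y, z in cm, then the turn, a rotation vector about the tool's x, y, z in rad. A call has 1 to 10 rows; each row shifts and turns the commanded pose from where the row before left it, along the tool's axes as they then stand; what a row does not reach is not made up. A row lasts 1/12 s, in which the tool goes at most 41.7 mm and 7.16 degrees, less where a joint would pass 70% of its speed; a pose out of reach is approached as far as the arm can. A call is refused whole if a number of a shift passes 4.17 or a number of a turn 0.125, either way. A call with a gripper value outside its range is refused whole. "jaw" is the gripper command: -1 is shut, 1 is fully open, values between are in proportion, set as the call begins (left out, the last holds). The fingers move at their own pace and stop on an object; "force" is the grip in N (left out, the last holds). Time passes only in rows, so rows that do not move let the fingers close. It gives the time, the measured TCP pose, the force, the opening and the grip force at its end, in the units of the state.
- get_state(): the state, without advancing time (a new reading comes with each control period).
- camera(name): name is "scene" or "top" or "wrist"; returns the picture (400x640x3 uint8, red, green, blue); there is no depth.
- camera_model(name): a dict with "intrinsics" (3x3 intrinsics, pixels), "R" (3x3) and "t" (3): a world point X has camera coordinates R X + t. Camera axes: x right, y down, z forward; pixel columns grow to the right and rows downward; lengths in m; the calibration is good to about 2 mm. The wrist camera is an equidistant fisheye: a pixel r from the principal point sees the ray r / f radians off the axis. A picture is of the moment at which its call begins: read the wrist's pose just before it. camera_model takes no time and is no camera call; for the wrist camera it gives the pose at the moment of the call.
- close_job(): hands the job in; it is judged then, once.
The state is a dict: "time_s": time; "joint_positions": joint angles; "qd": joint speeds; "joint_efforts": joint torques, N m; "tool_pos": TCP position; "tcp_rot": TCP orientation; "contact_force": force on the tool from outside, world axes, zero at the start; "moment": the same for the moment, N m; "gripper_width": finger opening in m; "finger_force": force on a finger pad.
Only numpy, scipy, OpenCV 4.12 (cv2) and the standard library are available. Lean on these libraries where they do the work, as an engineer would, in place of code of your own. Each camera call takes 0.05 s, during which the arm holds its last target. There are 200 camera calls.

## Working session

There is one attempt and no reset: what is moved stays moved. The work goes in short steps, Python scripts to look and compute and a tool call to move; the robot and the scene stay as the last step left them, time stands still between calls to the robot, and variables do not carry over. Pictures are saved under pics/ and viewed, at most 10 in all, crops included, and the job is handed in when it is done.

Besides the shell and the picture viewer there is one more tool, called after "Emit:" as name(argument=value, ...), one argument or row to a line, values as JSON. send_rows: Moves the arm, as the interface text tells. Its arguments: {"type":"object","properties":{"series":{"type":"array"},"jaw":{"type":"number"},"force":{"type":"number"}},"required":["series"]}

```bash
mkdir -p pics; ls
python3 - <<'E'
from cell import *
import cv2
for n in("scene","top"):
    im=camera(n); cv2.imwrite(f"pics/{n}0.png",im[:,:,::-1])
    m=camera_model(n); print(n,m)
print(get_state())
E
```

```text
pics
scene {'intrinsics': array([[450.40127064,   0.        , 321.9808167 ],
       [  0.        , 450.40127064, 205.1568107 ],
       [  0.        ,   0.        ,   1.        ]]), 'R': array([[ 0.49999115,  0.86590803, -0.01456508],
       [ 0.6137283 , -0.36614367, -0.69948295],
       [-0.61102081,  0.34079628, -0.71450085]]), 't': array([-0.28935631, -0.28728713,  1.61834262])}
top {'intrinsics': array([[414.79849229,   0.        , 327.89239638],
       [  0.        , 414.79849229, 199.92952861],
       [  0.        ,   0.        ,   1.        ]]), 'R': array([[ 0.01313796, -0.99953626, -0.02747088],
       [-0.99338812, -0.00991369, -0.11437552],
       [ 0.11405015,  0.02879191, -0.9930577 ]]), 't': array([0.03792463, 0.55658529, 1.29860294])}
{'time_s': 0.1, 'joint_positions': array([-1.43102414e+00,  2.87127938e-01,  1.57806660e+00, -2.02385933e-05,
        1.27860591e+00, -1.49999755e-01]), 'qd': array([ 0.00034386, -0.0014873 , -0.00181234,  0.0012345 ,  0.00033862,
       -0.0006152 ]), 'joint_efforts': array([ 1.16499854e-03, -4.07294834e+01, -2.93700296e+01, -1.62704391e-04,
        3.38876700e-03, -3.77606320e-07]), 'tool_pos': array([ 0.19280795, -0.64623938,  0.2300321 ]), 'tcp_rot': array([-1.10393286e-03,  9.89521350e-01,  1.44382405e-01, -4.04197440e-06]), 'contact_force': array([ 1.03572035,  0.64374109, -0.09987635]), 'moment': array([-0.02383964,  0.04509391,  0.03176685]), 'finger_force': 0.0, 'gripper_width': 0.08528132459091452}
```

View pics/scene0.png

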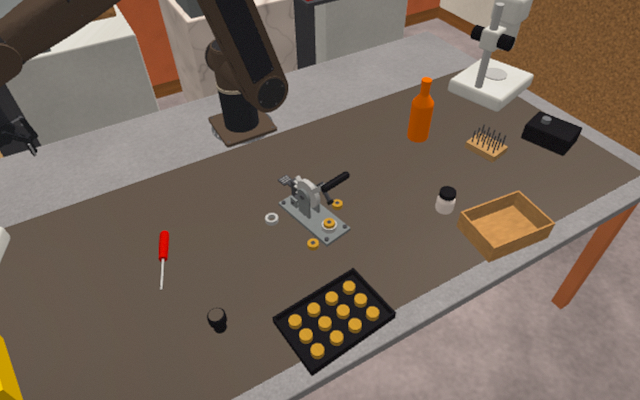

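View pics/top0.png

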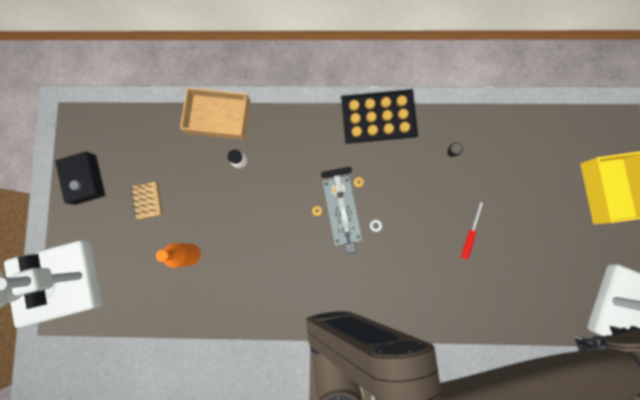

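The scene shows the clamp at about (315,205), with the tab near (285,181) and the crossbar near (335,185). In the top view the crossbar is near (337,172), the tab near (349,247), and the base runs between them. I'll enlarge both views.

Run:
```python
import cv2,numpy as np
a=cv2.imread("pics/top0.png")[160:260,300:400];b=cv2.imread("pics/scene0.png")[160:260,260:360]
f=lambda i:cv2.resize(i,None,fx=4,fy=4,interpolation=cv2.INTER_CUBIC)
cv2.imwrite("pics/crop.png",np.hstack([f(a),f(b)]))
```

```text
(no output)
```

View pics/crop.png

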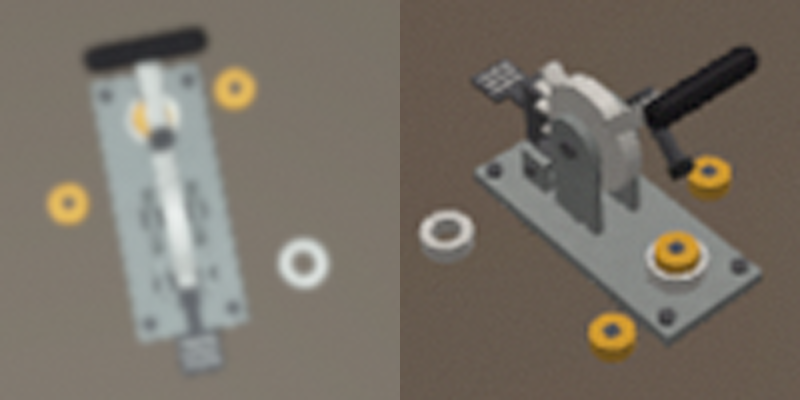

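The left crop (top view, 4x from 300,160) shows the tab at (201,352), the bar at (146,48), and the base screws at (105,96), (187,80), (233,308) and (149,324). The right crop (scene view, 4x from 260,160) shows the tab at (499,79), the bar ends at (652,112) and (747,58), and the die at (676,243).

```bash
cat > h.py <<'E'
from cell import *
import numpy as np, cv2
def ray(n,u,v):
    m=camera_model(n);K=m["intrinsics"];R=np.array(m["R"]);t=np.array(m["t"])
    d=R.T@np.linalg.solve(K,[u,v,1]);return -R.T@t,d/np.linalg.norm(d)
def plane(n,u,v,z):
    c,d=ray(n,u,v);return c+d*(z-c[2])/d[2]
def tri(r1,r2):
    A=np.stack([r1[1],-r2[1]],1);s=np.linalg.lstsq(A,r2[0]-r1[0],rcond=None)[0]
    p=r1[0]+s[0]*r1[1];q=r2[0]+s[1]*r2[1];return (p+q)/2,np.linalg.norm(p-q)
E
python3 - <<'E'
from h import *
np.set_printoptions(precision=4,suppress=True)
T=lambda x,y:("top",300+(x+.5)/4-.5,160+(y+.5)/4-.5)
S=lambda x,y:("scene",260+(x-400+.5)/4-.5,160+(y+.5)/4-.5)
sc=[plane(*T(*p),.012) for p in [(105,96),(187,80),(233,308),(149,324)]]
c=[plane(*T(*p),.012) for p in [(91,82),(201,64),(248,322),(138,342)]]
for k in(sc,c):
    k=np.array(k); ax=(k[2]+k[3]-k[0]-k[1])/2; L=np.linalg.norm(ax); ax/=L
    print("len",L,"wid",np.linalg.norm(k[0]-k[1]),"yaw",np.arctan2(ax[1],ax[0]),"origin",k.mean(0)+ax*.0175)
print("tabplane",plane(*T(201,352),.066),plane(*S(499,79),.066),tri(ray(*T(201,352)),ray(*S(499,79))))
print("bar",tri(ray(*T(146,48)),ray(*S(700,85))))
print("die",plane(*S(676,243),.036), plane(*S(676,250),.036))
for p in[(495,171),(739,266),(667,318)]: print("scrS",plane(*S(*p),.012))
E
```

```text
len 0.1892615868474462 wid 0.0683626901645364 yaw -2.9381743633320068 origin [ 0.5092 -0.0039  0.012 ]
len 0.21436280501049298 wid 0.09129409213143991 yaw -2.9535147522855865 origin [ 0.509  -0.0044  0.012 ]
tabplane [ 0.405  -0.0263  0.066 ] [ 0.4054 -0.0256  0.066 ] (array([ 0.4051, -0.0259,  0.0659]), np.float64(0.0008598651253268175))
bar (array([0.6165, 0.0173, 0.2059]), np.float64(9.921826272363173e-05))
die [0.5874 0.0167 0.036 ] [0.5929 0.0134 0.036 ]
scrS [ 0.4386 -0.05    0.012 ]
scrS [0.6096 0.0545 0.012 ]
scrS [ 0.6247 -0.0125  0.012 ]
```

The two views agree: the tab is at (0.405,-0.026,0.066), the hinge at (0.509,-0.004), clamp +x is (-0.980,-0.197) and the arm angle is about 0.85. The tab lies inside the straight-down reach, so I'll tilt the tool sideways. That also keeps the gripper body clear of the disc.

Emit:
send_rows(
  series=[
    [0,0,0,0,0,0.092],
    [0,0,0,0.117,0,0],
    [0,0,0,0.117,0,0],
    [0,0,0,0.117,0,0],
    [0,0,0,0.117,0,0],
    [0,0,0,0.117,0,0],
    [0,0,0,0.117,0,0],
  ],
  jaw=-1,
)

```text
time_s: 0.68
tool_pos: [0.1929, -0.6471, 0.2315]
tcp_rot: [-0.345, 0.934, 0.093, -0.034]
contact_force: [1.0, -0.0, 0.6]
gripper_width: 0.0005
finger_force: 0.0
```

```bash
cat >> h.py <<'E'
from scipy.spatial.transform import Rotation as Ro
def toolR():
    w,x,y,z=get_state()["tcp_rot"]; return Ro.from_quat([x,y,z,w]).as_matrix()
CX=np.array([-.980,-.197,0]);CY=np.array([.197,-.980,0]);O=np.array([.509,-.004,0])
def cl(x,y,z): return O+CX*x+CY*y+np.array([0,0,z])
def to_cl(p): d=np.array(p)-O; return np.array([d@CX,d@CY,d[2]])
def go(p):
    s=get_state();print("t",s["time_s"],"pos",s["tool_pos"].round(4),"clamp mm",(to_cl(s["tool_pos"])*1000).round(1),"q",s["joint_positions"].round(3),"F",s["contact_force"].round(1),"shift cm",(toolR().T@(np.array(p)-s["tool_pos"])*100).round(2))
E
python3 - <<'E'
from h import *
print(toolR().round(3)); go(cl(.106,.05,.18)); go(cl(.106,-.01,.1))
E
```

```text
[[ 0.981  0.149 -0.128]
 [ 0.196 -0.745  0.637]
 [-0.    -0.65  -0.76 ]]
t 0.6833 pos [ 0.1929 -0.6471  0.2315] clamp mm [436.4 568.  231.5] q [-1.42   0.687  1.134 -0.034  2.027 -0.05 ] F [ 1.  -0.   0.6] shift cm [ 33.03 -36.07  37.59]
t 0.6833 pos [ 0.1929 -0.6471  0.2315] clamp mm [436.4 568.  231.5] q [-1.42   0.687  1.134 -0.034  2.027 -0.05 ] F [ 1.  -0.   0.6] shift cm [ 33.03 -35.43  47.57]
```

Emit:
send_rows(
  series=[
    [2.2,-2.4,2.5,0,0,0],
    [2.2,-2.4,2.5,0,0,0],
    [2.2,-2.4,2.5,0,0,0],
    [2.2,-2.4,2.5,0,0,0],
    [2.2,-2.4,2.5,0,0,0],
    [2.2,-2.4,2.5,0,0,0],
    [2.2,-2.4,2.5,0,0,0],
    [2.2,-2.4,2.5,0,0,0],
    [2.2,-2.4,2.5,0,0,0],
    [2.2,-2.4,2.5,0,0,0],
  ],
)

```text
time_s: 1.52
tool_pos: [0.3411, -0.2635, 0.1948]
tcp_rot: [-0.342, 0.934, 0.092, -0.034]
contact_force: [1.3, -0.2, 0.4]
gripper_width: -0.0004
finger_force: 0.0
```

Run:
```python
from h import *
print(toolR().round(3)); go(cl(.106,.05,.18))
```

```text
[[ 0.981  0.15  -0.127]
 [ 0.196 -0.748  0.634]
 [-0.    -0.646 -0.763]]
t 1.5167 pos [ 0.3411 -0.2635  0.1948] clamp mm [215.6 221.2 194.8] q [-1.027  0.14   1.934  0.224  1.736  0.307] F [ 1.3 -0.2  0.4] shift cm [ 10.96 -12.12  12.21]
```

Emit:
send_rows(
  series=[
    [2.2,-2.4,2.4,0,0,0],
    [2.2,-2.4,2.4,0,0,0],
    [2.2,-2.4,2.4,0,0,0],
    [2.2,-2.4,2.4,0,0,0],
    [2.2,-2.4,2.4,0,0,0],
    [0,0,0,0,0,0],
    [0,0,0,0,0,0],
  ],
)

```text
time_s: 2.1
tool_pos: [0.4151, -0.0761, 0.1808]
tcp_rot: [-0.342, 0.934, 0.094, -0.035]
contact_force: [-0.8, -0.3, 1.1]
gripper_width: 0.0
finger_force: 0.0
```

Run:
```python
from h import *
go(cl(.106,-.011,.10))
```

```text
t 2.1 pos [ 0.4151 -0.0761  0.1808] clamp mm [106.2  52.2 180.8] q [-0.683  0.033  2.078  0.422  1.608  0.575] F [-0.8 -0.3  1.1] shift cm [ 0.06  0.39 10.25]
```

Plenty of reach left. I'll move to the hover and check with the cameras.

Emit:
send_rows(
  series=[
    [0,0.1,2,0,0,0],
    [0,0.1,2,0,0,0],
    [0,0.1,2,0,0,0],
    [0,0.1,2,0,0,0],
    [0,0,2.2,0,0,0],
    [0,0,0,0,0,0],
    [0,0,0,0,0,0],
  ],
)

```text
time_s: 2.68
tool_pos: [0.4025, -0.017, 0.1004]
tcp_rot: [-0.343, 0.934, 0.092, -0.035]
contact_force: [0.1, -1.1, 0.6]
gripper_width: 0.0001
finger_force: 0.0
```

Run:
```python
from h import *
go(cl(.106,-.011,.066+.012))
f=lambda i:cv2.resize(i,None,fx=4,fy=4,interpolation=cv2.INTER_CUBIC)
a=camera("scene")[140:240,240:340];b=camera("wrist")
cv2.imwrite("pics/hover.png",np.hstack([f(a),cv2.resize(b[:,120:520],(400,400))])[:,:,::-1])
```

```text
t 2.6833 pos [ 0.4025 -0.017   0.1004] clamp mm [106.9  -8.2 100.4] q [-0.6    0.088  2.199  0.474  1.42   0.564] F [ 0.1 -1.1  0.6] shift cm [0.1  1.24 1.89]
```

View pics/hover.png

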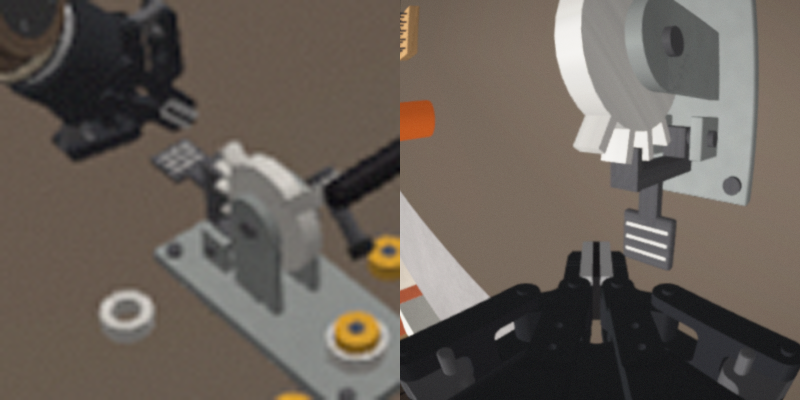

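The left crop shows the shut fingertips (about 185,112) just above the tab (about 180,158). The wrist view shows the tab at (650,238), to the right of the tips at (597,250), and that is the planned offset. I'll lower gently.

Emit:
send_rows(
  series=[
    [0,0.4,0.6,0,0,0],
    [0,0.4,0.6,0,0,0],
    [0,0.3,0.4,0,0,0],
    [0,0.1,0.2,0,0,0],
    [0,0,0,0,0,0],
  ],
)

```text
time_s: 3.2
tool_pos: [0.4022, -0.014, 0.0787]
tcp_rot: [-0.343, 0.934, 0.092, -0.035]
contact_force: [-0.2, -0.6, -0.1]
gripper_width: 0.0001
finger_force: 0.0
```

Emit:
send_rows(
  series=[
    [0,0.13,0.15,0,0,0],
    [0,0.13,0.15,0,0,0],
    [0,0.13,0.15,0,0,0],
    [0,0,0,0,0,0],
  ],
)

```text
time_s: 3.53
tool_pos: [0.4026, -0.0142, 0.0731]
tcp_rot: [-0.342, 0.934, 0.093, -0.034]
contact_force: [0.9, 0.8, 0.1]
gripper_width: -0.0002
finger_force: 0.0
```

Run:
```python
from h import *
go(cl(.115,-.008,.043+.006))
```

```text
t 3.5333 pos [ 0.4026 -0.0142  0.0731] clamp mm [106.3 -11.   73.1] q [-0.595  0.14   2.207  0.481  1.363  0.538] F [0.9 0.8 0.1] shift cm [-0.86  1.79  1.65]
```

Emit:
send_rows(
  series=[
    [0,0.2,0.09,0,0,0],
    [0,0.2,0.09,0,0,0],
    [0,0.2,0.09,0,0,0],
    [0,0.2,0.09,0,0,0],
    [0,0,0,0,0,0],
  ],
)

```text
time_s: 3.95
tool_pos: [0.4023, -0.0172, 0.0656]
tcp_rot: [-0.344, 0.934, 0.093, -0.035]
contact_force: [-2.4, 1.2, 5.1]
gripper_width: -0.0003
finger_force: 2.5
```

Run:
```python
from h import *
go(cl(.115,-.008,.043+.002))
```

```text
t 3.95 pos [ 0.4023 -0.0172  0.0656] clamp mm [107.1  -8.   65.6] q [-0.601  0.161  2.203  0.48   1.355  0.526] F [-2.4  1.2  5.1] shift cm [-0.77  1.34  1.56]
```

In contact at 5 N. I'll follow the arc.

Emit:
send_rows(
  series=[
    [-0.04,0.13,0.15,0,0,0],
    [-0.05,0.13,0.15,0,0,0],
    [-0.06,0.13,0.15,0,0,0],
    [-0.07,0.13,0.15,0,0,0],
    [-0.08,0.13,0.15,0,0,0],
    [-0.08,0.13,0.15,0,0,0],
    [-0.09,0.13,0.15,0,0,0],
  ],
)

```text
time_s: 4.53
tool_pos: [0.3972, -0.0185, 0.0516]
tcp_rot: [-0.343, 0.934, 0.093, -0.036]
contact_force: [-4.7, 1.3, 4.5]
gripper_width: 0.0004
finger_force: 3.1
```

Emit:
send_rows(
  series=[
    [-0.09,0.13,0.15,0,0,0],
    [-0.1,0.13,0.15,0,0,0],
    [0,0,0,0,0,0],
  ],
)

```text
time_s: 4.78
tool_pos: [0.3964, -0.0188, 0.0489]
tcp_rot: [-0.345, 0.933, 0.093, -0.035]
contact_force: [-5.0, 1.2, 10.2]
gripper_width: -0.0003
finger_force: 5.7
```

Run:
```python
from h import *
go(cl(.115,-.008,.043+.002))
```

```text
t 4.7833 pos [ 0.3964 -0.0188  0.0489] clamp mm [113.2  -7.7  48.9] q [-0.612  0.188  2.215  0.479  1.324  0.5  ] F [-5.   1.2 10.2] shift cm [-0.17  0.23  0.32]
```

Emit:
send_rows(
  series=[
    [-0.08,0.13,0.15,0,0,0],
    [-0.06,0.13,0.15,0,0,0],
    [0,0,0,0,0,0],
  ],
)

```text
time_s: 5.03
tool_pos: [0.3963, -0.0189, 0.0478]
tcp_rot: [-0.347, 0.933, 0.094, -0.034]
contact_force: [-5.3, 0.9, 23.8]
gripper_width: -0.0004
finger_force: 12.0
```

Emit:
send_rows(
  series=[
    [0,0.07,0.08,0,0,0],
    [0,0.07,0.08,0,0,0],
    [0,0,0,0,0,0],
  ],
)

```text
time_s: 5.28
tool_pos: [0.3964, -0.0189, 0.0473]
tcp_rot: [-0.348, 0.932, 0.094, -0.035]
contact_force: [-9.0, 0.1, 32.3]
gripper_width: -0.0002
finger_force: 16.5
```

The force is rising without motion, so the tab is on its stop. I'll back off and check.

Emit:
send_rows(
  series=[
    [0,-0.3,-0.4,0,0,0],
    [0,-1,-1.2,0,0,0],
    [0,-1.3,-1.6,0,0,0],
    [0,-1.3,-2,0,0,0],
    [0,0,-4,0,0,0],
    [0,0,-4,0,0,0],
    [0,0,-4,0,0,0],
    [0,0,0,0,0,0],
  ],
)

```text
time_s: 5.95
tool_pos: [0.4161, -0.1055, 0.2039]
tcp_rot: [-0.336, 0.937, 0.093, -0.028]
contact_force: [0.9, -0.7, 1.4]
gripper_width: -0.0004
finger_force: 0.0
```

Run:
```python
from h import *
go(cl(-.1,.0,.25)); print(toolR().round(3))
f=lambda i:cv2.resize(i,None,fx=4,fy=4,interpolation=cv2.INTER_CUBIC)
a=camera("scene")[160:260,260:360];b=camera("wrist")
cv2.imwrite("pics/pressed.png",np.hstack([f(a),cv2.resize(b[:,120:520],(400,400))])[:,:,::-1])
```

```text
t 5.95 pos [ 0.4161 -0.1055  0.2039] clamp mm [111.   81.1 203.9] q [-0.728  0.022  2.037  0.402  1.651  0.559] F [ 0.9 -0.7  1.4] shift cm [21.11 -9.14  1.82]
[[ 0.981  0.155 -0.115]
 [ 0.192 -0.756  0.625]
 [ 0.01  -0.635 -0.772]]
```

View pics/pressed.png

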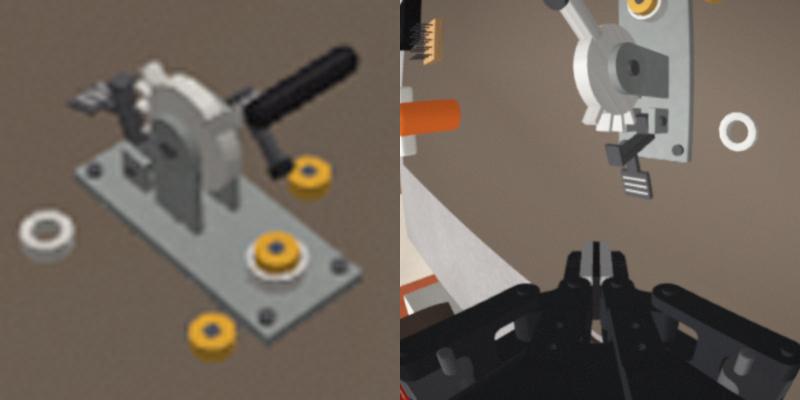

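The tab is down and sloping at (92,96) in the crop, where it was level at (99,79). The arm and the die have not moved. I'll check that against the expected position and move over the crossbar.

Emit:
send_rows(
  series=[
    [3.6,-1.1,-0.8,0,0,0],
    [3.6,-1.1,-0.8,0,0,0],
    [3.6,-1.1,-0.8,0,0,0],
    [3.6,-1.1,-0.8,0,0,0],
    [3.6,-1.1,-0.8,0,0,0],
    [3.6,-1.1,-0.8,0,0,0],
    [0,0,0,0,0,0],
  ],
)

```text
time_s: 6.63
tool_pos: [0.6238, -0.0353, 0.2774]
tcp_rot: [-0.342, 0.934, 0.095, -0.032]
contact_force: [-0.7, -1.0, 1.5]
gripper_width: -0.0003
finger_force: 0.0
```

Emit:
send_rows(
  series=[
    [0,0,0,-0.117,0,0],
    [0,0,0,-0.117,0,0],
    [0,0,0,-0.117,0,0],
    [0,0,0,-0.117,0,0],
    [0,0,0,-0.117,0,0],
    [0,0,0,-0.117,0,0],
    [0,0,0,0,0,0],
    [0,0,0,0,0,0],
  ],
)

```text
time_s: 7.3
tool_pos: [0.6184, -0.0362, 0.2753]
tcp_rot: [-0.001, 0.995, 0.1, -0.001]
contact_force: [-0.3, 0.1, 0.5]
gripper_width: 0.0002
finger_force: 0.0
```

Run:
```python
from h import *
print(toolR().round(3)); go(cl(-.108,.0,.235))
m=camera_model("scene")
for P in (cl(.115,0,.043),cl(.106,0,.066)):
    x=m["intrinsics"]@(m["R"]@P+m["t"]);x=x[:2]/x[2];print("crop px",((x-[260,160]+.5)*4-.5).round(0))
```

```text
[[ 0.98   0.199 -0.003]
 [ 0.199 -0.98   0.002]
 [-0.002 -0.003 -1.   ]]
t 7.3 pos [ 0.6184 -0.0362  0.2753] clamp mm [-100.9   53.1  275.3] q [-0.223  0.137  1.671  0.002  1.337  1.147] F [-0.3  0.1  0.5] shift cm [ 0.72 -5.3   4.04]
crop px [95. 95.]
crop px [100.  78.]
```

The tab's pixel matches the fully pressed prediction (95,95). Now over the bar.

Emit:
send_rows(
  series=[
    [0.35,-2.6,0,0,0,0],
    [0.35,-2.7,0,0,0,0],
    [0,0,2,0,0,0],
    [0,0,2,0,0,0],
    [0,0,0.7,0,0,0],
    [0,0,0.3,0,0,0],
    [0,0,0.3,0,0,0],
    [0,0,0.3,0,0,0],
    [0,0,0,0,0,0],
  ],
)

```text
time_s: 8.05
tool_pos: [0.6163, 0.0147, 0.2215]
tcp_rot: [-0.0, 0.995, 0.098, 0.0]
contact_force: [0.3, 0.6, 0.2]
gripper_width: 0.0003
finger_force: 0.0
```

Run:
```python
from h import *
go(cl(-.108,.0,.215))
f=lambda i:cv2.resize(i,None,fx=4,fy=4,interpolation=cv2.INTER_CUBIC)
a=camera("scene")[120:220,280:380];b=camera("wrist")
cv2.imwrite("pics/bar.png",np.hstack([f(a),cv2.resize(b[:,120:520],(400,400))])[:,:,::-1])
```

```text
t 8.05 pos [0.6163 0.0147 0.2215] clamp mm [-108.9    2.8  221.5] q [-0.141  0.167  1.736  0.     1.238  1.233] F [0.3 0.6 0.2] shift cm [-0.1  -0.28  0.65]
```

View pics/bar.png

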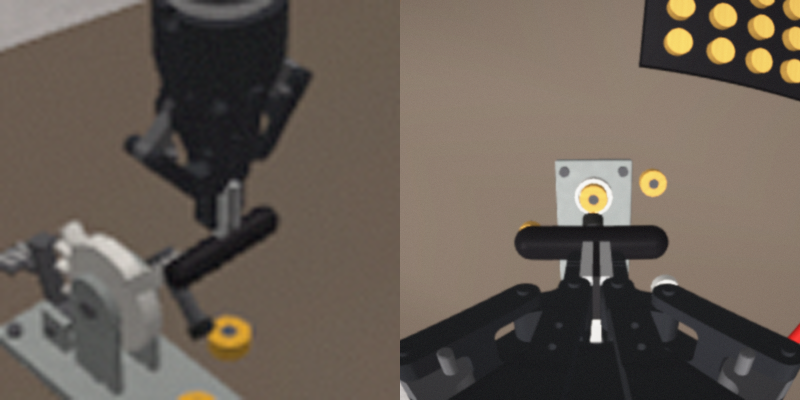

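The fingertips are centred on the bar at about (595,242) in the wrist view, just above its top. I'll start pushing, first to an angle of about 0.70.

Emit:
send_rows(
  series=[
    [0.1,-0.1,0.4,0,0,0],
    [0.1,-0.1,0.4,0,0,0],
    [0.2,0,0.4,0,0,0],
    [0.3,0,0.4,0,0,0],
    [0.3,0,0.4,0,0,0],
    [0.3,0,0.34,0,0,0],
  ],
)

```text
time_s: 8.65
tool_pos: [0.6307, 0.0204, 0.2005]
tcp_rot: [-0.0, 0.995, 0.099, 0.003]
contact_force: [1.6, 1.9, 6.0]
gripper_width: 0.0001
finger_force: 3.3
```

Emit:
send_rows(
  series=[
    [0.25,0,0.32,0,0,0],
    [0.25,0,0.32,0,0,0],
    [0.23,0,0.32,0,0,0],
    [0.23,0,0.32,0,0,0],
  ],
)

```text
time_s: 8.98
tool_pos: [0.641, 0.0225, 0.1884]
tcp_rot: [-0.0, 0.995, 0.099, 0.005]
contact_force: [2.6, 2.9, 6.9]
gripper_width: -0.0002
finger_force: 3.5
```

The arm is past the tooth at only 7 N. Continuing along the arc.

Emit:
send_rows(
  series=[
    [0.22,0,0.33,0,0,0],
    [0.21,0,0.34,0,0,0],
    [0.2,0,0.34,0,0,0],
    [0.2,0,0.35,0,0,0],
    [0.19,0,0.35,0,0,0],
    [0.18,0,0.36,0,0,0],
    [0.17,0,0.36,0,0,0],
    [0.16,0,0.37,0,0,0],
    [0.15,0,0.37,0,0,0],
    [0.14,0,0.37,0,0,0],
  ],
)

```text
time_s: 9.82
tool_pos: [0.6591, 0.0256, 0.1527]
tcp_rot: [0.0, 0.995, 0.099, 0.005]
contact_force: [3.1, 1.3, 5.6]
gripper_width: 0.0001
finger_force: 2.7
```

Run:
```python
from h import *
go(cl(-.1592,.0,.111))
```

```text
t 9.8167 pos [0.6591 0.0256 0.1527] clamp mm [-153.     0.5  152.7] q [-1.150e-01  3.180e-01  1.686e+00  1.000e-03  1.128e+00  1.257e+00] F [3.1 1.3 5.6] shift cm [ 0.57 -0.06  4.18]
```

Emit:
send_rows(
  series=[
    [0.12,0,0.38,0,0,0],
    [0.12,0,0.38,0,0,0],
    [0.1,0,0.39,0,0,0],
    [0.1,0,0.39,0,0,0],
    [0.08,0,0.39,0,0,0],
    [0.07,0,0.39,0,0,0],
    [0.05,0,0.39,0,0,0],
    [0.04,0,0.39,0,0,0],
    [0.03,0,0.39,0,0,0],
    [0.02,0,0.39,0,0,0],
  ],
)

```text
time_s: 10.65
tool_pos: [0.6626, 0.0267, 0.1101]
tcp_rot: [-0.0, 0.995, 0.099, -0.0]
contact_force: [2.6, 0.6, 4.6]
gripper_width: 0.0
finger_force: 1.9
```

Emit:
send_rows(
  series=[
    [0.02,0,0.3,0,0,0],
    [0.02,0,0.3,0,0,0],
    [0.02,0,0.3,0,0,0],
    [0,0,0.2,0,0,0],
    [0,0,0.2,0,0,0],
    [0,0,0.1,0,0,0],
    [0,0,0,0,0,0],
  ],
)

```text
time_s: 11.23
tool_pos: [0.6629, 0.0268, 0.0963]
tcp_rot: [-0.0, 0.995, 0.099, -0.001]
contact_force: [1.5, 0.3, 1.5]
gripper_width: 0.0
finger_force: 1.1
```

Nearly down. Small steps now until it stops.

Emit:
send_rows(
  series=[
    [0,0,0.1,0,0,0],
    [0,0,0.1,0,0,0],
    [0,0,0,0,0,0],
  ],
)

```text
time_s: 11.48
tool_pos: [0.663, 0.0268, 0.095]
tcp_rot: [-0.0, 0.995, 0.099, -0.001]
contact_force: [0.7, 0.3, 4.6]
gripper_width: -0.0002
finger_force: 2.1
```

Emit:
send_rows(
  series=[
    [0,0,0.1,0,0,0],
    [0,0,0,0,0,0],
  ],
)

```text
time_s: 11.65
tool_pos: [0.6631, 0.0268, 0.0949]
tcp_rot: [-0.0, 0.995, 0.099, -0.001]
contact_force: [-1.0, 0.4, 7.4]
gripper_width: 0.0002
finger_force: 3.8
```

Emit:
send_rows(
  series=[
    [0,0,0.1,0,0,0],
    [0,0,0.1,0,0,0],
    [0,0,0,0,0,0],
  ],
)

```text
time_s: 11.9
tool_pos: [0.6632, 0.0268, 0.0946]
tcp_rot: [0.0, 0.995, 0.099, -0.001]
contact_force: [-4.8, 0.9, 13.7]
gripper_width: 0.0001
finger_force: 6.9
```

Emit:
send_rows(
  series=[
    [0,0,0.1,0,0,0],
    [0,0,0,0,0,0],
    [0,0,0,0,0,0],
  ],
)

```text
time_s: 12.15
tool_pos: [0.6632, 0.0268, 0.0946]
tcp_rot: [0.0, 0.995, 0.099, -0.001]
contact_force: [-6.7, 1.5, 16.1]
gripper_width: -0.0001
finger_force: 8.3
```

Firmly stopped at z = 0.0946, where 0.095 was expected. I'll retreat and check.

Emit:
send_rows(
  series=[
    [0,0,-0.4,0,0,0],
    [0,0,-1,0,0,0],
    [0,0,-3,0,0,0],
    [0,0,-4,0,0,0],
    [0,0,-4,0,0,0],
    [0,0,-2,0,0,0],
    [0,0,0,0,0,0],
    [0,0,0,0,0,0],
  ],
)

```text
time_s: 12.82
tool_pos: [0.6635, 0.0267, 0.2361]
tcp_rot: [0.0, 0.995, 0.099, 0.001]
contact_force: [-0.4, 0.8, -1.1]
gripper_width: 0.0001
finger_force: 0.0
```

Run:
```python
from h import *
m=camera_model("scene")
for P in (cl(-.16,.045,.085),cl(-.16,-.045,.085),cl(.115,0,.043)):
    x=m["intrinsics"]@(m["R"]@P+m["t"]);x=x[:2]/x[2];print("crop px",((x-[260,160]+.5)*4-.5).round(0))
f=lambda i:cv2.resize(i,None,fx=4,fy=4,interpolation=cv2.INTER_CUBIC)
a=camera("scene")[160:260,260:360];b=camera("wrist")
cv2.imwrite("pics/end.png",np.hstack([f(a),cv2.resize(b[:,120:520],(400,400))])[:,:,::-1]);print(get_state()["contact_force"])
```

```text
crop px [301. 298.]
crop px [402. 228.]
crop px [95. 95.]
[0.12793788 0.01356009 0.54378892]
```

View pics/end.png

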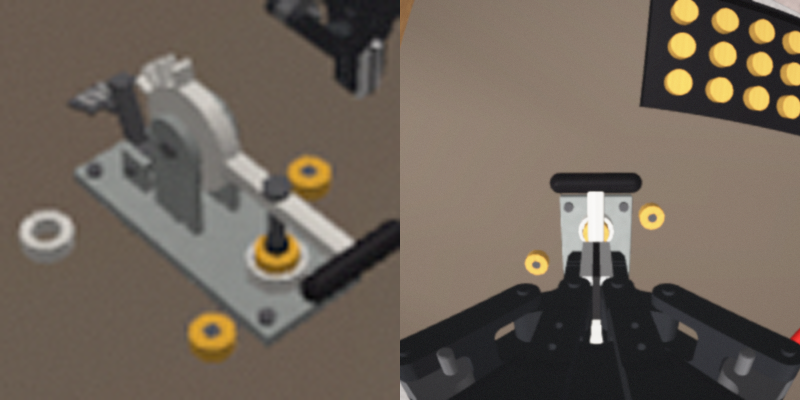

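The arm is level with its pad on the die at (277,250), and the die is still in its nest. The bar runs from (305,290), close to the predicted (301,298). The tab is still down at (92,97), and the robot is clear. Handing in.

```bash
python3 -c "
from cell import *
print(close_job())"
```

```text
the job is handed in; nothing more can be done
None
```

Job handed in at about 13 s: I pressed the tab to its stop, then pushed the arm fully down so its pad rests on the die, which stayed in its nest; I touched nothing else and the robot is clear.

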